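# Lock the filings collector's panel

### The arm

A 7-joint arm with a two-finger parallel gripper is mounted at the origin on the work surface. World frame = base frame: x ahead of the robot, y to its left, z up, the work surface at z = 0. Lengths are in m, angles in degrees, forces in N, time in s.
With the tool pointing down it reaches from about 0.425 to 0.875 m from the base axis. Payload 4.7 kg.
Tool frame: the origin (TCP) lies midway between the tips of the shut fingers; the grasp point (between the pads) lies 19 mm behind it (env.grip_depth is the distance from the TCP to the grasp point, in m); z points along the fingers, y is the line along which they close (so a half turn about z gives the same grasp; the last joint's range is limited). The gripper opens to 87 mm and grips with 3 to 60 N. Pads are 19 mm wide; open, the fingers measure 117 mm over their backs; the gripper's body (75 mm by 190 mm) begins 51 mm behind the grasp point.
Start: joints at [-73.104, 18.392, -4.016, 83.108, 1.295, 78.541, -3.26], TCP at [0.18, 0.625, 0.223] pointing down, gripper open.
Joint ranges: [-163.93, 163.93], [-17.29, 119.83], [-79.2, 71.16], [3.27, 140.29], [-89.18, 269.18], [5.43, 117.66], [-154.24, 154.24]. Speed limits (degrees/s): [147.25, 147.25, 180, 180, 180, 180, 180].

### API

Orientations are given as [roll, pitch, yaw] about the fixed x, y, z axes, in that order (R = Rz(yaw) Ry(pitch) Rx(roll)).
In Python, from cell import get_obs, optics, env, nets gives the robot as it stands.
- The arm moves only by the shell command python3 -m creep 'ROWS' [FORCE]. ROWS is JSON, a list of rows, each an object of numbers: "wx", "wy", "wz": the turn, a rotation vector about the tool's x, y, z in degrees; "tx", "ty", "tz": the shift along the tool's x, y, z in mm; "gripper": the opening, from -1 (shut) to 1 (fully open). A call has 1 to 5 rows; each row is the pose to reach, as a shift and turn from the pose commanded when the call began, along the tool's axes at that moment; what a row does not reach only later rows make up. A row lasts 1/12 s, in which the tool goes at most 41.7 mm and 7.16 degrees, less where a joint would pass 70% of its speed; a pose out of reach is approached as far as the arm can. A call with a gripper value outside its range is refused whole. The fingers move at their own pace and stop on an object; FORCE is the grip in N (left out, the last holds). Time passes only in rows, so rows that repeat a pose let the fingers close. It gives the time, the measured TCP pose, the force, the opening and the grip force at its end, in the units of the state.
- get_obs(): the state, without advancing time (a new reading comes with each control period).
- optics.read_camera(name): name is "scene" or "top" or "wrist"; returns (picture, depth): 420x560x3 uint8, red, green, blue; 420x560 float32, m along the optical axis (not along the pixel's ray), 0 where there is no reading.
- optics.camera_info(name): a dict with "fovy" (degrees; the focal length in pixels is half the picture's height over the tangent of half this angle, whatever the lens; pixels are square), "cx", "cy" (the principal point, pixels), "R" (3x3) and "t" (3): a world point X has camera coordinates R X + t; the wrist camera has in their place "tool_from_camera" (4x4, takes a point from camera to tool coordinates, whose origin is the TCP and whose axes are the flange's). Camera axes: x right, y down, z forward; pixel columns grow to the right and rows downward; lengths in m; the calibration is good to about 2 mm. A picture is of the moment at which its call begins: read the wrist's pose just before it. camera_info takes no time and is no camera call.
- env.sign_off(): hands the job in; it is judged then, once.
Trained networks look in the newest picture that a camera, given by its name, has taken for a name from the list of things; names that differ only in an ending like _2 or _b are one class to them, and where a whole thing is asked for, a point or a joint stands for the part that bears it (a point fixed in the world has none). Each returns a list of dicts, best first, with "confidence" (0 to 1); they miss things now and then, are a little off and sometimes report something else, mostly with a low value. They report only what shows in the picture. A call takes as long as a camera call.
- nets.look_for(query, camera): "point" ([x, y, z] in m, in world coordinates, good to about 4 mm: the middle of the surface that is visible of it).
- nets.place_of(query, camera): "point" ([x, y, z] in m, in world coordinates, good to about 4 mm: a listed point, or the origin of a listed thing).
The state is a dict: "time_s": time; "qpos": joint angles; "joint_velocities": joint speeds; "effort": joint torques, N m; "tool_pos": TCP position; "tool_rot": TCP orientation; "force": force on the tool from outside, world axes, zero at the start; "wrist_torque": the same for the moment, N m; "grip_width": finger opening in m; "grasp_force": force on a finger pad.
Only numpy, scipy, OpenCV 4.12 (cv2) and the standard library are available. Lean on these libraries where they do the work, as an engineer would, in place of code of your own. Each camera call takes 0.05 s, during which the arm holds its last target. There are 200 camera calls.

### The job

The hinged aluminium panel on the blue filings collector is sprung slightly ajar and its orange quarter-turn fastener is undone. Using only the fingertips, not gripping anything, set them in the fastener's slot, press the panel down shut, and turn the fastener clockwise (seen from above) until its yellow-marked end comes to the green dot at its stop, so that the panel stays locked down when you let go. Do not lift the panel open, and leave the rings, tin, jar, tray and ring stud where they are.

Things in the scene. Friction and masses are not known exactly. Their poses are not given: they have to be found in the camera images.
- collector: blue steel box fixed to the bench, 200 (its x) x 180 (its y) x 70 mm high, with a solid block of the same width and height behind it (x 101 to 176 mm). Origin on the bench under the middle of the box, z up; the -x side is the front (grille). An aluminium panel, 190 x 174 x 6 mm, covers the box, hinged along y at x = 95, z = 70 mm, so that its front edge rises.
- panel (a joint): panel's hinge angle, rad: 0 = shut (hard stop), about 0.12 = ajar as its spring leaves it. Shutting it takes up to 8 N at the fastener; unlocked it springs open when let go. In the last 20 degrees of the turn the fastener's tongue passes under a keeper inside: the panel must be held shut (below 0.015) for that.
- fastener (a joint): turn of the fastener, rad: 0 = undone (slot along the collector's y, yellow-marked end at the red dot on the -y side), growing clockwise from above to 1.571 = locked (hard stop; slot along the collector's x, yellow-marked end at the green dot in front). Starts at 0 to 0.3. Stiff (about 0.1 N m), stays where it is left.
- slot (a point): centre of the slot's floor, on the turning axis; x axis along the slot to its yellow-marked end, z out of the panel. Slot 28 mm wide, 84 long, 14 deep, between two orange ribs of a dial 84 mm across; a fixed grey ring, 90 to 106 mm across, as high as the ribs, surrounds it. Panel shut: floor 78 mm and rib tops 92 mm above the bench, axis at collector x = -30 mm, y = 0.
- ring1: silver signet ring casting lying flat on the bench, loose: 33 mm long overall, 28 mm across, 9 mm high; origin under the middle of its hoop. A bystander: leave it alone
- ring2: silver signet ring casting lying flat on the bench, loose: 33 mm long overall, 28 mm across, 9 mm high; origin under the middle of its hoop. A bystander: leave it alone
- ring3: silver signet ring casting lying flat on the bench, loose: 33 mm long overall, 28 mm across, 9 mm high; origin under the middle of its hoop. A bystander: leave it alone
- ring4: silver signet ring casting lying flat on the block behind the panel, loose: 33 mm long overall, 28 mm across, 9 mm high; origin under the middle of its hoop. A bystander: leave it alone
- tin: flat round steel tin with a grooved cork-brown scouring pad, loose, standing on the block behind the panel: 48 mm across, 26 mm high, origin under its middle. A bystander
- stud: ring stud: upright threaded rod (12 mm thick, top 85 mm above the bench) on a 70 x 90 mm wooden plate, loose, origin under its middle. A bystander
- tray: open wooden tray, 110 x 150 x 25 mm, loose, origin under its middle. A bystander
- jar: small jar, 48 mm across, 60 mm high, loose, origin under its middle. A bystander

How it is judged (in metres and radians):
On the way, in this order (a step that is already met when the one before it is completed fails the run):
1. the panel is pressed shut with the fingers on the fastener (value of joint panel below 0.03 rad and contact force between the fingers and fastener above 2 N), for 0.1 s.
2. the fastener is turned home with the panel shut (value of joint panel below 0.025 rad and value of joint fastener above 1.4 rad), for 0.1 s.
At the end, for the whole second after the job is handed in: The panel is down within 0.025 rad of shut (about 4 mm at its front edge) and stays so by itself, the fastener is turned past 1.40 rad (within 10 degrees of its stop), and both are at rest (all of step 2 and velocity of joint each of fastener, panel below 0.05 rad/s); the robot touches nothing.
It fails at once if the panel is lifted further open (value of joint panel above 0.2 rad).
It fails at once if a ring on the bench, the stud, the tray or the jar is shifted more than 20 mm or picked up (distance of any of ring1, ring2, ring3, stud, tray, jar from where it was at the start of the episode above 0.02 m).
It fails at once if the ring or the tin on the collector is shifted more than 20 mm or picked up (distance of any of ring4, tin from where it was at the start of the episode above 0.02 m).
It also fails if it takes over 40 s, if anything falls off the work surface, if the arm or the gripper's body presses on something with over 40 N, if the wrist force passes 120 N, or if a joint passes its speed limit or range.

## Working session

There is one attempt and no reset: what is moved stays moved. The work goes in short steps, Python scripts to look and compute and a shell command to move; the robot and the scene stay as the last step left them, time stands still between calls to the robot, and variables do not carry over. Pictures are saved under pics/ and viewed, at most 10 in all, crops included, and the job is handed in when it is done.

```bash
mkdir -p pics; python3 - <<'E'
from cell import get_obs, optics, env, nets
import cv2
o=get_obs(); print(o['time_s'],o['tool_pos'],o['tool_rot'],o['force'],o['grip_width'])
for c in ("scene","top"):
    p,d=optics.read_camera(c); cv2.imwrite(f"pics/{c}0.png",p[:,:,::-1])
    for q in ("slot","collector","fastener","tin","ring4","stud","jar"):
        print(c,q,[(x['point'],x['confidence']) for x in nets.place_of(q,c)[:2]])
E
```

```text
0.0 [0.1800264  0.62401879 0.22147384] [-1.79893000e+02  4.96143017e-03  1.63915134e+02] [ 0.3960082  -0.2443802  -0.36490962] 0.08684936298289093
scene slot [([0.5856, -0.0449, 0.0865], 0.63)]
scene collector [([0.6118, -0.0384, -0.0015], 0.64)]Traceback (most recent call last):
  File "<stdin>", line 7, in <module>
ValueError: it knows: collector, jar, ring, slot, stud, tin, tray
```

```bash
python3 -c "
import cv2,numpy as np
a=cv2.imread('pics/scene0.png');b=cv2.imread('pics/top0.png')
cv2.imwrite('pics/top_crop.png',b)"
```

```text
[ WARN:0@0.025] global loadsave.cpp:275 findDecoder imread_('pics/top0.png'): can't open/read file: check file path/integrity
Traceback (most recent call last):
cv2.error: OpenCV(4.12.0) /io/opencv/modules/imgcodecs/src/loadsave.cpp:1146: error: (-215:Assertion failed) !_img.empty() in function 'imwrite'
```

View pics/scene0.png

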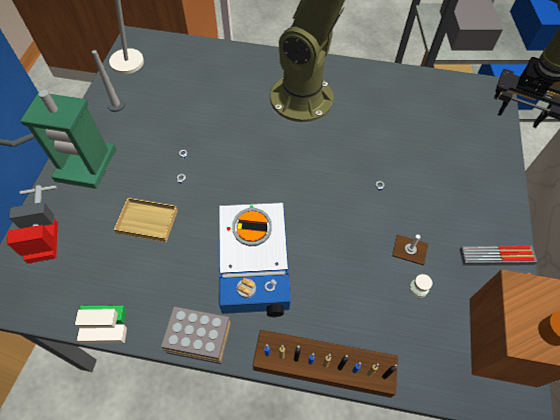

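The scene shows the collector at about (253,255). Its dial is at (252,227), the green dot is toward the robot at (251,207), and the red dot is at (228,229), so the collector's yaw is about 0.

```bash
python3 - <<'E'
from cell import get_obs, optics, env, nets
import cv2
c="top"
p,d=optics.read_camera(c); cv2.imwrite(f"pics/{c}0.png",p[:,:,::-1])
for q in ("slot","collector","tin","stud","jar"):
    print(c,q,[(x['point'],x['confidence']) for x in nets.place_of(q,c)[:2]])
i=optics.camera_info(c);print(i)
import numpy as np
f=210/np.tan(np.radians(i['fovy']/2))
hsv=cv2.cvtColor(p,cv2.COLOR_RGB2HSV)
v,u=np.mgrid[:420,:560]
P=np.stack([(u-i['cx'])/f*d,(v-i['cy'])/f*d,d],-1)
W=(P-i['t'])@i['R']
near=(abs(W[...,0]-.586)<.1)&(abs(W[...,1]+.045)<.1)&(W[...,2]>.06)
for n,lo,hi in (("red",0,5),("orange",8,20),("yellow",22,35),("green",45,85),("blue",100,130)):
    m=near&(hsv[...,0]>=lo)&(hsv[...,0]<=hi)&(hsv[...,1]>150)&(hsv[...,2]>60)
    print(n,m.sum(),W[m].mean(0).round(4) if m.any() else 0,(u[m].mean(),v[m].mean()) if m.any() else 0)
E
```

```text
top slot [([0.5831, -0.041, 0.0906], 0.61), ([0.6125, -0.0386, 0.0013], 0.42)]
top collector [([0.6137, -0.0409, 0.0015], 0.69), ([0.7524, -0.0257, 0.0749], 0.23)]
top tin [([0.753, -0.0231, 0.0742], 0.8)]
top stud [([0.5272, 0.3976, -0.0033], 0.9)]
top jar [([0.6396, 0.419, 0.005], 0.7)]
{'fovy': 57.21511042121207, 'cx': 280.71059371218473, 'cy': 213.26939474752183, 'R': array([[-0.00714297, -0.99985886, -0.01520637],
       [-0.99684865,  0.00832126, -0.07888936],
       [ 0.07900476,  0.01459495, -0.99676739]]), 't': array([0.03792274, 0.53278696, 0.94664918])}
red 9 [ 0.6019 -0.1041  0.0928] (np.float64(339.0), np.float64(181.0))
orange 668 [ 0.5875 -0.0423  0.1054] (np.float64(312.998502994012), np.float64(186.62724550898204))
yellow 12 [ 0.5902 -0.0775  0.0941] (np.float64(327.75), np.float64(186.0))
green 5 [ 0.5281 -0.0576  0.0995] (np.float64(319.8), np.float64(212.4))
blue 18 [ 0.5162 -0.0373  0.0692] (np.float64(310.27777777777777), np.float64(218.5))
```

View pics/top0.png

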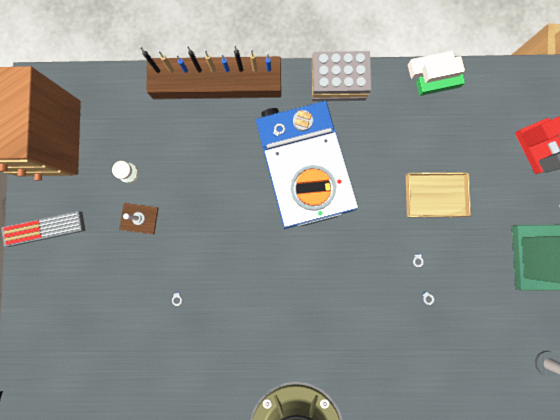

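Top view: the dial is at (313,187), green dot (320,212), red dot (339,181), yellow mark (328,186). That gives collector yaw ≈ 15° and fastener ≈ 0.15 rad. I'll approach with the fingers set to about 40 mm, tool y along the slot, so the dial turn keeps the wrist in range.

```bash
python3 -m creep '[{"tx":-29,"ty":-26,"gripper":-0.08},{"tx":-57,"ty":-53,"gripper":-0.08},{"tx":-86,"ty":-79,"gripper":-0.08},{"tx":-115,"ty":-106,"gripper":-0.08},{"tx":-143,"ty":-132,"gripper":-0.08}]'
python3 -m creep '[{"tx":-29,"ty":-26,"gripper":-0.08},{"tx":-57,"ty":-53,"gripper":-0.08},{"tx":-86,"ty":-79,"gripper":-0.08},{"tx":-115,"ty":-106,"gripper":-0.08},{"tx":-143,"ty":-132,"gripper":-0.08}]'
python3 -m creep '[{"tx":-29,"ty":-26,"gripper":-0.08},{"tx":-57,"ty":-53,"gripper":-0.08},{"tx":-86,"ty":-79,"gripper":-0.08},{"tx":-115,"ty":-106,"gripper":-0.08},{"tx":-143,"ty":-132,"gripper":-0.08}]'
python3 -m creep '[{"wz":-6,"gripper":-0.08},{"wz":-12,"gripper":-0.08},{"wz":-18,"gripper":-0.08},{"wz":-22.5,"gripper":-0.08},{"wz":-22.5,"gripper":-0.08}]'
```

```text
validation failed for argument at $[0]...
validation failed for argument at $[0]...
validation failed for argument at $[0]...
validation failed for argument at $[0]...
```

```bash
python3 -m creep '[{"wx":0,"wy":0,"wz":0,"tx":-29,"ty":-26,"tz":0,"gripper":-0.08},{"wx":0,"wy":0,"wz":0,"tx":-57,"ty":-53,"tz":0,"gripper":-0.08},{"wx":0,"wy":0,"wz":0,"tx":-86,"ty":-79,"tz":0,"gripper":-0.08},{"wx":0,"wy":0,"wz":0,"tx":-115,"ty":-106,"tz":0,"gripper":-0.08},{"wx":0,"wy":0,"wz":0,"tx":-143,"ty":-132,"tz":0,"gripper":-0.08}]'
```

```text
time_s: 0.87
tool_pos: [0.2819, 0.4562, 0.2227]
tool_rot: [180.0, 0.0, 163.9]
force: [0.3, 0.9, 0.2]
grip_width: 0.0615
grasp_force: 0.0
```

All keys are required. Continuing.

```bash
python3 -m creep '[{"wx":0,"wy":0,"wz":0,"tx":-29,"ty":-26,"tz":0,"gripper":-0.08},{"wx":0,"wy":0,"wz":0,"tx":-57,"ty":-53,"tz":0,"gripper":-0.08},{"wx":0,"wy":0,"wz":0,"tx":-86,"ty":-79,"tz":0,"gripper":-0.08},{"wx":0,"wy":0,"wz":0,"tx":-115,"ty":-106,"tz":0,"gripper":-0.08},{"wx":0,"wy":0,"wz":0,"tx":-143,"ty":-132,"tz":0,"gripper":-0.08}]'
python3 -m creep '[{"wx":0,"wy":0,"wz":0,"tx":-29,"ty":-26,"tz":0,"gripper":-0.08},{"wx":0,"wy":0,"wz":0,"tx":-57,"ty":-53,"tz":0,"gripper":-0.08},{"wx":0,"wy":0,"wz":0,"tx":-86,"ty":-79,"tz":0,"gripper":-0.08},{"wx":0,"wy":0,"wz":0,"tx":-115,"ty":-106,"tz":0,"gripper":-0.08},{"wx":0,"wy":0,"wz":0,"tx":-143,"ty":-132,"tz":0,"gripper":-0.08}]'
python3 -m creep '[{"wx":0,"wy":0,"wz":-6,"tx":-29,"ty":-26,"tz":0,"gripper":-0.08},{"wx":0,"wy":0,"wz":-12,"tx":-57,"ty":-53,"tz":0,"gripper":-0.08},{"wx":0,"wy":0,"wz":-18,"tx":-86,"ty":-79,"tz":0,"gripper":-0.08},{"wx":0,"wy":0,"wz":-22.5,"tx":-110,"ty":-100,"tz":0,"gripper":-0.08},{"wx":0,"wy":0,"wz":-22.5,"tx":-110,"ty":-100,"tz":0,"gripper":-0.08}]'
cat > m.py <<'E'
from cell import get_obs, optics, env, nets
import cv2, numpy as np, sys
from scipy.spatial.transform import Rotation as Ro
o=get_obs(); R=Ro.from_euler('xyz',o['tool_rot'],degrees=True); T=np.array(o['tool_pos'])
p,d=optics.read_camera('wrist'); cv2.imwrite(f"pics/{sys.argv[1]}.png",p[:,:,::-1])
print(T,o['tool_rot'],[(x['point'],x['confidence']) for x in nets.place_of('slot','wrist')[:2]])
i=optics.camera_info('wrist'); f=210/np.tan(np.radians(i['fovy']/2)); M=np.array(i['tool_from_camera'])
v,u=np.mgrid[:420,:560]
P=np.stack([(u-i['cx'])/f*d,(v-i['cy'])/f*d,d],-1)
W=R.apply((P@M[:3,:3].T+M[:3,3]).reshape(-1,3)).reshape(P.shape)+T
hsv=cv2.cvtColor(p,cv2.COLOR_RGB2HSV)
near=(d>0)&(abs(W[...,0]-.586)<.1)&(abs(W[...,1]+.045)<.1)&(W[...,2]>.06)&(W[...,2]<.13)
for n,lo,hi in (("red",0,5),("orange",8,20),("yellow",22,35),("green",45,85)):
    m=near&(hsv[...,0]>=lo)&(hsv[...,0]<=hi)&(hsv[...,1]>150)&(hsv[...,2]>60)
    print(n,m.sum(),W[m].mean(0).round(4) if m.any() else 0, (u[m].mean().round(),v[m].mean().round()) if m.any() else 0)
E
python3 m.py w1
```

```text
time_s: 1.28
tool_pos: [0.3826, 0.2897, 0.2229]
tool_rot: [179.9, 0.0, 163.9]
force: [0.8, 0.6, -0.3]
grip_width: 0.0408
grasp_force: 0.0
time_s: 1.7
tool_pos: [0.4834, 0.1232, 0.2231]
tool_rot: [179.9, 0.0, 163.9]
force: [0.0, -0.2, 0.3]
grip_width: 0.04
grasp_force: 0.0
time_s: 2.12
tool_pos: [0.563, -0.0102, 0.223]
tool_rot: [-179.7, 0.1, -173.9]
force: [-0.6, -1.1, 0.3]
grip_width: 0.0399
grasp_force: 0.0
[ 0.56304536 -0.01023933  0.22301266] [-1.79678253e+02  1.32707575e-01 -1.73918249e+02] [([0.5869, -0.0426, 0.0894], 0.94)]
red 97 [ 0.6011 -0.1053  0.0916] (np.float64(166.0), np.float64(235.0))
orange 5119 [ 0.5824 -0.0431  0.1048] (np.float64(237.0), np.float64(226.0))
yellow 199 [ 0.5893 -0.0779  0.0936] (np.float64(198.0), np.float64(226.0))
green 107 [ 0.5272 -0.0591  0.0981] (np.float64(223.0), np.float64(157.0))
```

View pics/w1.png

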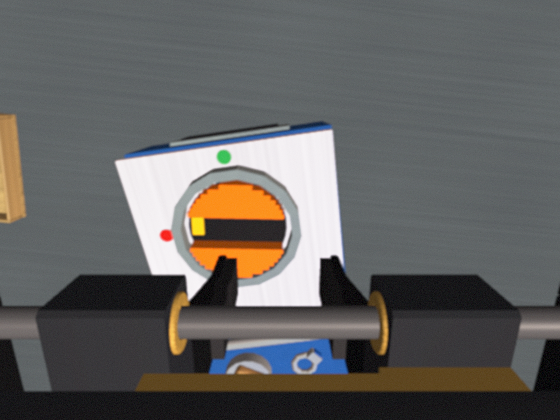

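The wrist view shows the slot nearly level in the image, yellow end at (198,226), ring centre about (236,226). The slot is therefore parallel to the finger line, with its centre near (0.586, -0.0425). Moving over it and down to z ≈ 0.13.

```bash
python3 -m creep '[{"wx":0,"wy":0,"wz":0,"tx":-19.5,"ty":-34.5,"tz":0,"gripper":-0.08},{"wx":0,"wy":0,"wz":0,"tx":-19.5,"ty":-34.5,"tz":35,"gripper":-0.08},{"wx":0,"wy":0,"wz":0,"tx":-19.5,"ty":-34.5,"tz":70,"gripper":-0.08},{"wx":0,"wy":0,"wz":0,"tx":-19.5,"ty":-34.5,"tz":93,"gripper":-0.08},{"wx":0,"wy":0,"wz":0,"tx":-19.5,"ty":-34.5,"tz":93,"gripper":-0.08}]'
python3 m.py w2
```

```text
time_s: 2.63
tool_pos: [0.5795, -0.0309, 0.1242]
tool_rot: [179.9, -0.6, -173.5]
force: [-0.7, 0.5, 0.1]
grip_width: 0.0401
grasp_force: 0.0
[ 0.57954518 -0.03092844  0.12420534] [ 179.903894     -0.56161618 -173.47996612] [([0.5894, -0.0456, 0.0917], 0.88)]
red 143 [ 0.6006 -0.1066  0.0916] (np.float64(148.0), np.float64(270.0))
orange 8708 [ 0.5724 -0.0432  0.1059] (np.float64(258.0), np.float64(244.0))
yellow 409 [ 0.5904 -0.0785  0.0934] (np.float64(196.0), np.float64(260.0))
green 305 [ 0.5278 -0.0597  0.098 ] (np.float64(236.0), np.float64(157.0))
```

View pics/w2.png

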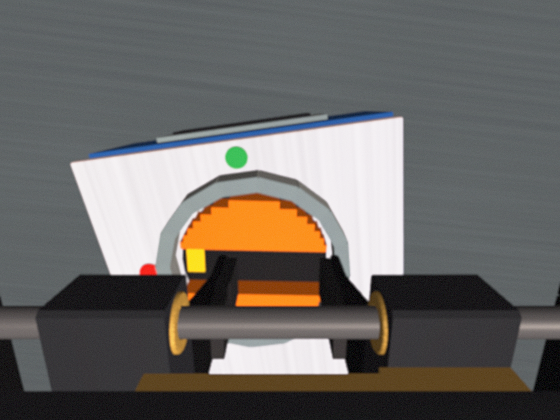

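```bash
python3 -m creep '[{"wx":0,"wy":0,"wz":0,"tx":0,"ty":0,"tz":0,"gripper":-0.08},{"wx":0,"wy":0,"wz":0,"tx":0,"ty":0,"tz":0,"gripper":-0.08}]'
```

```text
time_s: 2.9
tool_pos: [0.5854, -0.0328, 0.132]
tool_rot: [180.0, 0.2, -173.5]
force: [0.7, 1.1, 0.5]
grip_width: 0.0402
grasp_force: 0.0
```

```bash
python3 -m creep '[{"wx":0,"wy":0,"wz":0,"tx":0,"ty":-10,"tz":8,"gripper":-0.08},{"wx":0,"wy":0,"wz":0,"tx":0,"ty":-10,"tz":8,"gripper":-0.08},{"wx":0,"wy":0,"wz":0,"tx":0,"ty":-10,"tz":8,"gripper":-0.08},{"wx":0,"wy":0,"wz":0,"tx":0,"ty":-10,"tz":8,"gripper":-0.08}]'
python3 m.py w3
```

```text
time_s: 3.23
tool_pos: [0.585, -0.0438, 0.1217]
tool_rot: [180.0, 0.0, -173.6]
force: [0.1, 0.5, 0.1]
grip_width: 0.04
grasp_force: 0.0
[ 0.58498859 -0.04379625  0.12174551] [ 1.79991012e+02  1.21071895e-02 -1.73637856e+02] [([0.5869, -0.0436, 0.0906], 0.68)]
red 241 [ 0.6018 -0.1057  0.0914] (np.float64(170.0), np.float64(267.0))
orange 9210 [ 0.5733 -0.0455  0.1062] (np.float64(279.0), np.float64(240.0))
yellow 326 [ 0.5877 -0.079   0.0955] (np.float64(217.0), np.float64(252.0))
green 326 [ 0.5276 -0.0596  0.0981] (np.float64(261.0), np.float64(149.0))
```

View pics/w3.png

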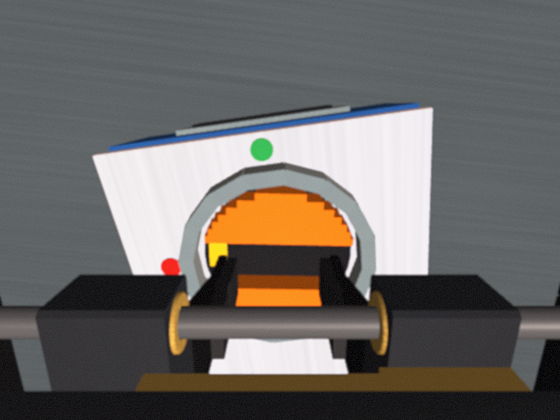

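The ring centre column (~278) lines up with the finger midpoint (~279), and the slot band is level with the tips. Lowering into the slot.

```bash
python3 -m creep '[{"wx":0,"wy":0,"wz":0,"tx":-1,"ty":0,"tz":12,"gripper":-0.08},{"wx":0,"wy":0,"wz":0,"tx":-1,"ty":0,"tz":25,"gripper":-0.08},{"wx":0,"wy":0,"wz":0,"tx":-1,"ty":0,"tz":25,"gripper":-0.08},{"wx":0,"wy":0,"wz":0,"tx":-1,"ty":0,"tz":25,"gripper":-0.08}]'
```

```text
time_s: 3.67
tool_pos: [0.5855, -0.0432, 0.095]
tool_rot: [-180.0, -0.1, -173.6]
force: [0.8, 0.1, -0.2]
grip_width: 0.0403
grasp_force: 0.5
```

```bash
python3 -m creep '[{"wx":0,"wy":0,"wz":0,"tx":0,"ty":0,"tz":6,"gripper":-0.08},{"wx":0,"wy":0,"wz":0,"tx":0.5,"ty":0,"tz":12,"gripper":-0.08},{"wx":0,"wy":0,"wz":0,"tx":1,"ty":0,"tz":18,"gripper":-0.08},{"wx":0,"wy":0,"wz":0,"tx":1,"ty":0,"tz":18,"gripper":-0.08},{"wx":0,"wy":0,"wz":0,"tx":1,"ty":0,"tz":18,"gripper":-0.08}]'
```

```text
time_s: 4.08
tool_pos: [0.5849, -0.0436, 0.0787]
tool_rot: [180.0, 0.0, -173.6]
force: [-0.1, -0.8, 4.2]
grip_width: 0.0402
grasp_force: 1.9
```

```bash
python3 -m creep '[{"wx":0,"wy":0,"wz":0,"tx":0,"ty":0,"tz":2,"gripper":-0.08},{"wx":0,"wy":0,"wz":0,"tx":0,"ty":0,"tz":4,"gripper":-0.08},{"wx":0,"wy":0,"wz":0,"tx":0,"ty":0,"tz":4,"gripper":-0.08},{"wx":0,"wy":0,"wz":0,"tx":0,"ty":0,"tz":4,"gripper":-0.08}]'
```

```text
time_s: 4.42
tool_pos: [0.585, -0.0437, 0.0781]
tool_rot: [179.9, 0.0, -173.6]
force: [-9.8, 0.1, 24.7]
grip_width: 0.0398
grasp_force: 12.6
```

Panel hard against its stop at 25 N. Now turning: +wz about the downward tool axis is clockwise seen from above.

```bash
python3 -m creep '[{"wx":0,"wy":0,"wz":4,"tx":1,"ty":0,"tz":0,"gripper":-0.08},{"wx":0,"wy":0,"wz":8,"tx":1,"ty":0,"tz":0,"gripper":-0.08},{"wx":0,"wy":0,"wz":12,"tx":1,"ty":0,"tz":0,"gripper":-0.08},{"wx":0,"wy":0,"wz":16,"tx":1,"ty":0,"tz":0,"gripper":-0.08},{"wx":0,"wy":0,"wz":20,"tx":1,"ty":0,"tz":0,"gripper":-0.08}]'
python3 -c "
from cell import get_obs;print(get_obs()['wrist_torque'])"
```

```text
time_s: 4.83
tool_pos: [0.5853, -0.0436, 0.0782]
tool_rot: [179.9, 0.1, 166.2]
force: [-6.3, 1.4, 22.1]
grip_width: 0.0397
grasp_force: 11.3
[3.82698105e-04 1.53678998e+00 9.95592600e-02]
```

```bash
python3 -m creep '[{"wx":0,"wy":0,"wz":5,"tx":0,"ty":0,"tz":0,"gripper":-0.08},{"wx":0,"wy":0,"wz":10,"tx":0,"ty":0,"tz":0,"gripper":-0.08},{"wx":0,"wy":0,"wz":15,"tx":0,"ty":0,"tz":0,"gripper":-0.08},{"wx":0,"wy":0,"wz":20,"tx":0,"ty":0,"tz":0,"gripper":-0.08},{"wx":0,"wy":0,"wz":25,"tx":0,"ty":0,"tz":0,"gripper":-0.08}]'
python3 -c "
from cell import get_obs;print(get_obs()['wrist_torque'])"
```

```text
time_s: 5.25
tool_pos: [0.5856, -0.0437, 0.0781]
tool_rot: [179.8, 0.1, 141.2]
force: [-5.8, 0.1, 22.5]
grip_width: 0.0402
grasp_force: 11.2
[-0.10364525  1.35581913  0.09028818]
```

```bash
python3 -m creep '[{"wx":0,"wy":0,"wz":5,"tx":0,"ty":0,"tz":0,"gripper":-0.08},{"wx":0,"wy":0,"wz":10,"tx":0,"ty":0,"tz":0,"gripper":-0.08},{"wx":0,"wy":0,"wz":15,"tx":0,"ty":0,"tz":0,"gripper":-0.08},{"wx":0,"wy":0,"wz":20,"tx":0,"ty":0,"tz":0,"gripper":-0.08},{"wx":0,"wy":0,"wz":25,"tx":0,"ty":0,"tz":0,"gripper":-0.08}]'
python3 -c "
from cell import get_obs;print(get_obs()['wrist_torque'])"
python3 -m creep '[{"wx":0,"wy":0,"wz":5,"tx":0,"ty":0,"tz":0,"gripper":-0.08},{"wx":0,"wy":0,"wz":10,"tx":0,"ty":0,"tz":0,"gripper":-0.08},{"wx":0,"wy":0,"wz":15,"tx":0,"ty":0,"tz":0,"gripper":-0.08},{"wx":0,"wy":0,"wz":18,"tx":0,"ty":0,"tz":0,"gripper":-0.08}]'
python3 -c "
from cell import get_obs;print(get_obs()['wrist_torque'])"
```

```text
time_s: 5.67
tool_pos: [0.5858, -0.0439, 0.0782]
tool_rot: [179.8, 0.0, 116.2]
force: [-5.6, 0.3, 22.4]
grip_width: 0.0398
grasp_force: 11.2
[-0.15006364  1.28957504  0.05188536]
time_s: 6.0
tool_pos: [0.5867, -0.0445, 0.0782]
tool_rot: [179.7, 0.0, 98.2]
force: [-1.8, 1.7, 20.7]
grip_width: 0.0396
grasp_force: 15.7
[0.05772052 0.73484887 0.593726  ]
```

Torque jumped to 0.59 N m at about the expected yaw, so this is likely the stop. A small extra turn to confirm, then back off the torque.

```bash
python3 -m creep '[{"wx":0,"wy":0,"wz":2,"tx":0,"ty":0,"tz":0,"gripper":-0.08},{"wx":0,"wy":0,"wz":3,"tx":0,"ty":0,"tz":0,"gripper":-0.08},{"wx":0,"wy":0,"wz":3,"tx":0,"ty":0,"tz":0,"gripper":-0.08}]'
python3 -c "
from cell import get_obs;print(get_obs()['wrist_torque'])"
python3 -m creep '[{"wx":0,"wy":0,"wz":-3,"tx":0,"ty":0,"tz":0,"gripper":-0.08},{"wx":0,"wy":0,"wz":-6,"tx":0,"ty":0,"tz":0,"gripper":-0.08},{"wx":0,"wy":0,"wz":-7,"tx":0,"ty":0,"tz":0,"gripper":-0.08}]'
python3 -c "
from cell import get_obs;print(get_obs()['wrist_torque'])"
```

```text
time_s: 6.25
tool_pos: [0.5869, -0.0439, 0.0782]
tool_rot: [179.7, 0.1, 95.7]
force: [-1.6, -0.7, 20.4]
grip_width: 0.0406
grasp_force: 34.5
[-0.36797817  0.88059695  1.75649699]
time_s: 6.5
tool_pos: [0.5868, -0.0437, 0.0782]
tool_rot: [179.7, -0.0, 102.5]
force: [-2.1, 0.1, 20.7]
grip_width: 0.0401
grasp_force: 14.0
[-0.03513933  0.78536788 -0.06347781]
```

Hard stop confirmed at 1.76 N m, and the torque is now released. Lifting straight up to check.

```bash
python3 -m creep '[{"wx":0,"wy":0,"wz":0,"tx":0,"ty":0,"tz":-5,"gripper":-0.08},{"wx":0,"wy":0,"wz":0,"tx":0,"ty":0,"tz":-15,"gripper":-0.08},{"wx":0,"wy":0,"wz":0,"tx":0,"ty":0,"tz":-40,"gripper":-0.08},{"wx":0,"wy":0,"wz":0,"tx":0,"ty":0,"tz":-75,"gripper":-0.08},{"wx":0,"wy":0,"wz":0,"tx":0,"ty":0,"tz":-110,"gripper":-0.08}]'
python3 -m creep '[{"wx":0,"wy":0,"wz":0,"tx":0,"ty":0,"tz":-20,"gripper":-0.08},{"wx":0,"wy":0,"wz":0,"tx":0,"ty":0,"tz":-20,"gripper":-0.08},{"wx":0,"wy":0,"wz":0,"tx":0,"ty":0,"tz":-20,"gripper":-0.08},{"wx":0,"wy":0,"wz":0,"tx":0,"ty":0,"tz":-20,"gripper":-0.08}]'
python3 m.py w4
```

```text
time_s: 6.92
tool_pos: [0.5822, -0.0432, 0.1845]
tool_rot: [-179.8, -0.1, 102.4]
force: [0.5, 0.1, -0.7]
grip_width: 0.0398
grasp_force: 0.0
time_s: 7.25
tool_pos: [0.5829, -0.043, 0.2033]
tool_rot: [-179.9, -0.1, 102.4]
force: [-0.2, 0.6, -1.0]
grip_width: 0.0401
grasp_force: 0.0
[ 0.58290685 -0.04297102  0.20334553] [-1.79871919e+02 -6.19216298e-02  1.02430309e+02] [([0.587, -0.0456, 0.078], 0.94)]
red 82 [ 0.6002 -0.1044  0.0789] (np.float64(283.0), np.float64(276.0))
orange 5988 [ 0.5849 -0.044   0.0922] (np.float64(281.0), np.float64(211.0))
yellow 232 [ 0.553  -0.0558  0.0806] (np.float64(240.0), np.float64(213.0))
green 98 [ 0.5261 -0.06    0.0793] (np.float64(207.0), np.float64(211.0))
```

View pics/w4.png

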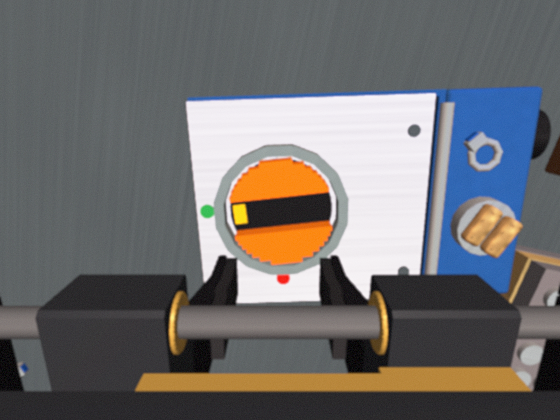

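The panel is flat (dots at z ≈ 0.079) and locked. The yellow end at (240,213) points at the green dot (207,211) within a few degrees, because dragging while I backed off may have turned it slightly back. I'll measure the angle properly.

```bash
cat >> m.py <<'E'
m=near&(hsv[...,2]<60)&(np.hypot(W[...,0]-.586,W[...,1]+.0445)<.04)
X=W[m][:,:2]; c=X.mean(0); e=np.linalg.eigh(np.cov((X-c).T))[1][:,1]
mo=near&(hsv[...,0]>=8)&(hsv[...,0]<=20)&(hsv[...,1]>150)&(W[...,2]>.09)
print('slot dir',m.sum(),c,np.degrees(np.arctan(e[1]/e[0])), 'z',np.median(W[m][:,2]))
me=(d>0)&(hsv[...,1]<40)&(hsv[...,2]>180)&(abs(W[...,2]-.077)<.006)
r=cv2.minAreaRect((W[me][:,:2]*1000).astype(np.float32)); print('panel',r)
s=W[...,:2][near&(hsv[...,0]>=45)&(hsv[...,0]<=85)&(hsv[...,1]>150)].mean(0); rd=W[...,:2][near&(hsv[...,0]<=5)&(hsv[...,1]>150)&(hsv[...,2]>60)].mean(0)
print('red->green dir',np.degrees(np.arctan2(*(s-rd)[::-1])))
E
python3 m.py w5
```

```text
[ 0.58272816 -0.04318299  0.20281962] [-1.79815832e+02 -3.80121983e-02  1.02414143e+02] [([0.5889, -0.0434, 0.0775], 0.59)]
red 84 [ 0.6008 -0.1047  0.0789] (np.float64(284.0), np.float64(276.0))
orange 6012 [ 0.5849 -0.044   0.0922] (np.float64(281.0), np.float64(211.0))
yellow 235 [ 0.5528 -0.0558  0.0806] (np.float64(240.0), np.float64(213.0))
green 96 [ 0.5262 -0.0599  0.0793] (np.float64(207.0), np.float64(211.0))
slot dir 2120 [ 0.59094527 -0.04521118] 19.958014448215007 z 0.07953439902752367
panel ((681.9844970703125, -41.90172576904297), (216.86566162109375, 379.9402770996094), 84.03477478027344)
red->green dir 149.04176337990063
```

The slot reads about 6° short of the stop because the pressed fingertips dragged it while backing off. I'll go in again without touching the floor, turn it home, and back out without dragging.

```bash
python3 -m creep '[{"wx":0,"wy":0,"wz":-6.5,"tx":-1.5,"ty":3,"tz":25,"gripper":-0.08},{"wx":0,"wy":0,"wz":-6.5,"tx":-1.5,"ty":3,"tz":60,"gripper":-0.08},{"wx":0,"wy":0,"wz":-6.5,"tx":-1.5,"ty":3,"tz":90,"gripper":-0.08},{"wx":0,"wy":0,"wz":-6.5,"tx":-1.5,"ty":3,"tz":90,"gripper":-0.08},{"wx":0,"wy":0,"wz":-6.5,"tx":-1.5,"ty":3,"tz":90,"gripper":-0.08}]'
python3 -m creep '[{"wx":0,"wy":0,"wz":0,"tx":0,"ty":0,"tz":10,"gripper":-0.08},{"wx":0,"wy":0,"wz":0,"tx":0,"ty":0,"tz":20,"gripper":-0.08},{"wx":0,"wy":0,"wz":0,"tx":0,"ty":0,"tz":29,"gripper":-0.08},{"wx":0,"wy":0,"wz":0,"tx":0,"ty":0,"tz":29,"gripper":-0.08},{"wx":0,"wy":0,"wz":0,"tx":0,"ty":0,"tz":29,"gripper":-0.08}]'
```

```text
time_s: 7.87
tool_pos: [0.5857, -0.0445, 0.1131]
tool_rot: [-179.8, -0.0, 108.9]
force: [0.7, -0.4, -0.0]
grip_width: 0.0402
grasp_force: 0.0
time_s: 8.28
tool_pos: [0.587, -0.0443, 0.0853]
tool_rot: [-180.0, -0.0, 108.9]
force: [0.9, 0.4, -0.4]
grip_width: 0.0401
grasp_force: 0.0
```

In the slot without contact. Turning about 14.5° to the stop.

```bash
python3 -m creep '[{"wx":0,"wy":0,"wz":5,"tx":0,"ty":0,"tz":2,"gripper":-0.08},{"wx":0,"wy":0,"wz":10,"tx":0,"ty":0,"tz":2,"gripper":-0.08},{"wx":0,"wy":0,"wz":14,"tx":0,"ty":0,"tz":2,"gripper":-0.08},{"wx":0,"wy":0,"wz":14,"tx":0,"ty":0,"tz":2,"gripper":-0.08}]'
python3 -c "
from cell import get_obs;print(get_obs()['wrist_torque'])"
```

```text
time_s: 8.62
tool_pos: [0.5878, -0.0437, 0.0842]
tool_rot: [180.0, 0.0, 95.1]
force: [-0.3, -0.0, 0.3]
grip_width: 0.0402
grasp_force: 25.0
[-0.15017349 -0.0207374   1.68268646]
```

At the stop again, with no vertical load. Backing off 6° and lifting.

```bash
python3 -m creep '[{"wx":0,"wy":0,"wz":-3,"tx":0,"ty":0,"tz":0,"gripper":-0.08},{"wx":0,"wy":0,"wz":-6,"tx":0,"ty":0,"tz":0,"gripper":-0.08},{"wx":0,"wy":0,"wz":-6,"tx":0,"ty":0,"tz":0,"gripper":-0.08}]'
python3 -c "
from cell import get_obs;print(get_obs()['wrist_torque'])"
python3 -m creep '[{"wx":0,"wy":0,"wz":0,"tx":0,"ty":0,"tz":-15,"gripper":-0.08},{"wx":0,"wy":0,"wz":0,"tx":0,"ty":0,"tz":-45,"gripper":-0.08},{"wx":0,"wy":0,"wz":0,"tx":0,"ty":0,"tz":-80,"gripper":-0.08},{"wx":0,"wy":0,"wz":0,"tx":0,"ty":0,"tz":-115,"gripper":-0.08},{"wx":0,"wy":0,"wz":0,"tx":0,"ty":0,"tz":-120,"gripper":-0.08}]'
python3 -m creep '[{"wx":0,"wy":0,"wz":0,"tx":0,"ty":0,"tz":0,"gripper":-0.08},{"wx":0,"wy":0,"wz":0,"tx":0,"ty":0,"tz":0,"gripper":-0.08},{"wx":0,"wy":0,"wz":0,"tx":0,"ty":0,"tz":0,"gripper":-0.08}]'
python3 m.py w6
```

```text
time_s: 8.87
tool_pos: [0.5876, -0.0444, 0.0841]
tool_rot: [179.9, -0.0, 101.0]
force: [0.6, 0.0, -0.6]
grip_width: 0.0401
grasp_force: 0.0
[-0.08709789  0.01167972  0.06700557]
time_s: 9.28
tool_pos: [0.5906, -0.0455, 0.2102]
tool_rot: [179.4, 0.0, 100.8]
force: [1.7, -0.4, -0.2]
grip_width: 0.0398
grasp_force: 0.0
time_s: 9.53
tool_pos: [0.5862, -0.0441, 0.202]
tool_rot: [-179.9, -0.0, 100.9]
force: [0.3, 0.1, -0.7]
grip_width: 0.0402
grasp_force: 0.0
[ 0.58623928 -0.04411442  0.20204192] [-1.79869703e+02 -3.89382473e-02  1.00896075e+02] [([0.5875, -0.0404, 0.0758], 0.61)]
red 85 [ 0.6008 -0.1047  0.079 ] (np.float64(282.0), np.float64(275.0))
orange 6060 [ 0.5849 -0.044   0.0922] (np.float64(277.0), np.float64(209.0))
yellow 248 [ 0.5521 -0.0532  0.0805] (np.float64(235.0), np.float64(209.0))
green 98 [ 0.5261 -0.0599  0.0793] (np.float64(203.0), np.float64(211.0))
slot dir 2141 [ 0.59081522 -0.04558783] 15.45177128873861 z 0.07950935411603706
panel ((681.92919921875, -41.99436950683594), (219.2219696044922, 382.82562255859375), 83.12286376953125)
red->green dir 149.06181684897888
```

View pics/w6.png

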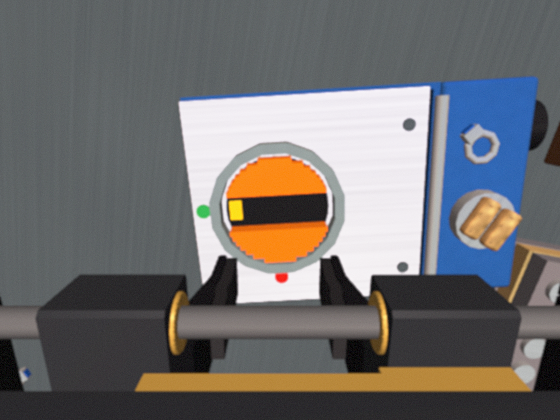

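The slot is now at 15.5°, about 1° from the stop. The yellow mark (235,209) lines up with the green dot (203,211), the panel is down, and the ring and tin are untouched. Handing in.

```bash
python3 -c "
from cell import env;print(env.sign_off())"
```

```text
the job is handed in; nothing more can be done
None
```

The panel is shut and the fastener is locked against its stop, with the yellow end at the green dot and the arm clear of everything; the job is handed in, but the sign-off returned no verdict.

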